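Turn the stock tags for the full bins

TASK

On the stock board, push the hinged brass tags over with the fingertips so that only the two full bins show the round boss (in stock): their tags lean fully over towards their bins, and the tags of the two nearly empty bins lean fully over towards the robot, bar face up (reorder). Leave alone the tag that is already right, and do not pick up or shift the loose tools and parts standing around.

Things in the scene. Friction and masses are not known exactly. Their poses are not given: they have to be found in the camera images.
- board: wooden plank, 260 x 470 x 12 mm thick, fixed, lying on the bench; origin: centre of its underside; x points away from the robot, y along the row. Its place and yaw vary. The four bin units stand on it in a row along its y, about 112 mm apart, in any order.
- bin_a: fixed unit: tag stand and open grey bin, full: brass discs in stacks level with its rim. Origin on the board's top, 12 mm above the bench, right below the middle of the tag's hinge pin; x from tag to bin, y along the row. Pin along y, 30 mm up, in steel cheeks (y = +-33 mm, 36 mm high). Bin 90 x 90 mm, 48 high, x = 95 to 185 mm; its lip reaches x = 85, 24 to 40 mm up.
- bin_b: fixed unit: tag stand and open grey bin, full: steel rods piled above its rim. Origin on the board's top, 12 mm above the bench, right below the middle of the tag's hinge pin; x from tag to bin, y along the row. Pin along y, 30 mm up, in steel cheeks (y = +-33 mm, 36 mm high). Bin 90 x 90 mm, 48 high, x = 95 to 185 mm; its lip reaches x = 85, 24 to 40 mm up.
- bin_c: fixed unit: tag stand and open grey bin, nearly empty: two steel rods on its floor. Origin on the board's top, 12 mm above the bench, right below the middle of the tag's hinge pin; x from tag to bin, y along the row. Pin along y, 30 mm up, in steel cheeks (y = +-33 mm, 36 mm high). Bin 90 x 90 mm, 48 high, x = 95 to 185 mm; its lip reaches x = 85, 24 to 40 mm up.
- bin_d: fixed unit: tag stand and open grey bin, nearly empty: a single brass disc on its floor. Origin on the board's top, 12 mm above the bench, right below the middle of the tag's hinge pin; x from tag to bin, y along the row. Pin along y, 30 mm up, in steel cheeks (y = +-33 mm, 36 mm high). Bin 90 x 90 mm, 48 high, x = 95 to 185 mm; its lip reaches x = 85, 24 to 40 mm up.
- tag_a (a joint): angle (rad) of the brass tag of bin_a: 0 = fully over to the robot, 0.55 rad from upright (bar face up); 0.55 upright; 1.1 = fully over to the bin (round boss face up). Stops at both ends. Light friction (0.02 N m): it stays where left. Starts leaning towards the robot, within 0.12 rad of the stop. Plate 50 mm wide (y), 3 thick, edge 57 mm from the pin.
- edge_a (a point): middle of the free upper edge of the tag of bin_a, 57 mm from its hinge pin: about 79 mm above the unit's origin and 30 mm before (-x) or behind (+x) it when the tag is fully over
- tag_b (a joint): angle (rad) of the brass tag of bin_b: 0 = fully over to the robot, 0.55 rad from upright (bar face up); 0.55 upright; 1.1 = fully over to the bin (round boss face up). Stops at both ends. Light friction (0.02 N m): it stays where left. Starts leaning towards the robot, within 0.12 rad of the stop. Plate 50 mm wide (y), 3 thick, edge 57 mm from the pin.
- edge_b (a point): middle of the free upper edge of the tag of bin_b, 57 mm from its hinge pin: about 79 mm above the unit's origin and 30 mm before (-x) or behind (+x) it when the tag is fully over
- tag_c (a joint): angle (rad) of the brass tag of bin_c: 0 = fully over to the robot, 0.55 rad from upright (bar face up); 0.55 upright; 1.1 = fully over to the bin (round boss face up). Stops at both ends. Light friction (0.02 N m): it stays where left. Starts leaning towards its bin (wrong), within 0.12 rad of the stop. Plate 50 mm wide (y), 3 thick, edge 57 mm from the pin.
- edge_c (a point): middle of the free upper edge of the tag of bin_c, 57 mm from its hinge pin: about 79 mm above the unit's origin and 30 mm before (-x) or behind (+x) it when the tag is fully over
- tag_d (a joint): angle (rad) of the brass tag of bin_d: 0 = fully over to the robot, 0.55 rad from upright (bar face up); 0.55 upright; 1.1 = fully over to the bin (round boss face up). Stops at both ends. Light friction (0.02 N m): it stays where left. Starts leaning towards the robot (already right), within 0.12 rad of the stop. Plate 50 mm wide (y), 3 thick, edge 57 mm from the pin.
- edge_d (a point): middle of the free upper edge of the tag of bin_d, 57 mm from its hinge pin: about 79 mm above the unit's origin and 30 mm before (-x) or behind (+x) it when the tag is fully over
- punch: upright steel punch, 22 mm diameter, 75 mm high, on the board between the tags of the two middle units; loose bystander, origin at its underside
- dolly: steel mushroom-shaped dolly, 34 mm diameter, 45 mm high, on the board between two units on the +y half; loose bystander, origin at its underside
- stub: stepped brass stub, 28 mm diameter, 50 mm high, on the board between two units on the -y half; loose bystander, origin at its underside
- hammer: hammer lying on the bench beyond the board's +y end; loose bystander, origin at its underside
- oil: closed oil bottle, 56 mm diameter, 130 mm high, beyond the board's +y end; loose bystander, origin at its underside
- wrench: wrench lying on the bench beyond the board's -y end; loose bystander, origin at its underside
- cup: open steel cup, 76 mm diameter, 85 mm high, beyond the board's -y end; loose bystander, origin at its underside

How it is judged:
By the outcome, as a careful person would: the job done as asked, in the order asked, and still so for the second after the job is handed in, with the robot touching nothing.
It also fails if it takes over 48 s, if anything falls off the work surface, if the arm or the gripper's body presses on something with over 40 N, if the wrist force passes 120 N, or if a joint passes its speed limit or range.

ROBOT

A 6-joint arm with a two-finger parallel gripper is mounted at the origin on the work surface. World frame = base frame: x ahead of the robot, y to its left, z up, the work surface at z = 0. Lengths are in m, angles in rad, forces in N, time in s.
With the tool pointing down it reaches from about 0.325 to 0.875 m from the base axis. Payload 4.4 kg.
Tool frame: the origin (TCP) lies between the finger pads; the fingertips stand 11 mm ahead of it and the grasp point (between the pads) lies 8 mm behind it; y points along the fingers, x is the direction in which the jaws open and shut, and the axes are right-handed (so a half turn about y gives the same grasp; the last joint's range is limited). The gripper opens to 85 mm and grips with 20 to 120 N. Pads are 22 mm wide; open, the fingers measure 114 mm over their backs; the gripper's body (76 mm by 85 mm) begins 54 mm behind the grasp point. The pads swing forward as they close: fully open they stand 13 mm farther back than shut.
Start: joints at [-1.357, 0.207, 1.542, -0, 1.393, -0.15], TCP at [0.205, -0.537, 0.242] pointing down, gripper open.
Joint ranges: [-2.73, 2.73], [-0.86, 2.22], [0.23, 2.46], [-1.11, 4.25], [0.08, 2.63], [-2.82, 2.82]. Speed limits (rad/s): [2.79, 2.79, 3.14, 3.14, 3.14, 3.14].

INTERFACE

Orientations are given as a unit quaternion [x, y, z, w].
In Python, from rig import robot, get_image, camera_info, ticket gives the robot as it stands.
- The arm moves only by the tool drive_tool, never from a script. Its argument "motion" is a list that holds one entry, the list of rows, each a list of 7 numbers: the shift along the tool's x, y, z scaled (see below), then the turn, a rotation vector about the tool's x, y, z scaled (see below), then the opening in per cent of the stroke, from 0 (shut) to 100 (fully open). A call has 1 to 12 rows; each row shifts and turns the commanded pose from where the row before left it, along the tool's axes as they then stand; what a row does not reach is not made up. The controller multiplies each number of a shift by 25 cm and each number of a turn by 8 degrees. A row lasts 1/8 s, in which the tool goes at most 62.5 mm and 10.7 degrees, less where a joint would pass 70% of its speed; a pose out of reach is approached as far as the arm can. A call with a number of a shift or a turn outside -1 to 1 is refused whole. A call with a gripper value outside its range is refused whole. The fingers move at their own pace and stop on an object; the grip force is fixed at half the most. Time passes only in rows, so rows that do not move let the fingers close. It gives the time, the measured TCP pose, the force and the opening at its end, in the units of the state.
- robot.observe(): the state, without advancing time (a new reading comes with each control period).
- get_image(name): name is "scene" or "top" or "wrist"; returns the picture (384x512x3 uint8, blue, green, red); there is no depth.
- camera_info(name): a dict with "mtx" (3x3 intrinsics, pixels), "R" (3x3) and "t" (3): a world point X has camera coordinates R X + t. Camera axes: x right, y down, z forward; pixel columns grow to the right and rows downward; lengths in m; the calibration is good to about 2 mm. A picture is of the moment at which its call begins: read the wrist's pose just before it. camera_info takes no time and is no camera call; for the wrist camera it gives the pose at the moment of the call.
- ticket.job_done(): hands the job in, once; it reports no verdict.
The state is a dict: "t": time; "joints": joint angles; "dq": joint speeds; "tau": joint torques, N m; "ee_pos": TCP position; "tcp_rot": TCP orientation; "wrist_force": force on the tool from outside, world axes, zero at the start; "ft_torque": the same for the moment, N m; "gripper_width": finger opening in m.
Only numpy, scipy, OpenCV 4.12 (cv2) and the standard library are available. Lean on these libraries where they do the work, as an engineer would, in place of code of your own. Each camera call takes 0.05 s, during which the arm holds its last target.

## Working session

There is one attempt and no reset: what is moved stays moved. The work goes in short steps, Python scripts to look and compute and a tool call to move; the robot and the scene stay as the last step left them, time stands still between calls to the robot, and variables do not carry over. Pictures are saved under pics/ and viewed, and the job is handed in when it is done.

Besides the shell and the picture viewer there is one more tool, called after "Call:" in YAML: its name, and indented under it one key for each argument. drive_tool: Moves the arm, as the interface text tells. Its arguments: {"type":"object","properties":{"motion":{"type":"array"}},"required":["motion"]}

```bash
mkdir -p pics; ls
python3 - <<'E'
from rig import robot,get_image,camera_info
import cv2
print(robot.observe())
for n in("scene","top"):
    im=get_image(n);cv2.imwrite(f"pics/{n}0.png",im)
    c=camera_info(n);print(n,c)
E
```

```text
pics
{'t': 0.0, 'joints': array([-1.35747509e+00,  2.07476858e-01,  1.54295623e+00, -4.50113825e-05,
        1.39349940e+00, -1.50529877e-01]), 'dq': array([-1.88873661e-03, -4.25867114e-05, -2.02489018e-04, -1.18864249e-03,
        9.50326988e-04, -2.77728258e-04]), 'tau': array([-2.05761480e-04, -3.83035755e+01, -2.91598964e+01, -2.67428168e-04,
        1.02709589e-02, -3.45857785e-06]), 'ee_pos': array([ 0.20443173, -0.5366446 ,  0.24109237]), 'tcp_rot': array([-0.58165673,  0.40189788, -0.40067037,  0.58276651]), 'wrist_force': array([ 0.92853883, -0.46576104, -1.09952977]), 'ft_torque': array([-0.04539554, -0.00181942,  0.03866711]), 'gripper_width': 0.08512738366449314}
scene {'mtx': array([[467.67690237,   0.        , 261.52403834],
       [  0.        , 467.67690237, 195.13391077],
       [  0.        ,   0.        ,   1.        ]]), 'R': array([[ 0.57863501,  0.81548855,  0.01264699],
       [ 0.54341926, -0.37393068, -0.75157924],
       [-0.60817517,  0.44176268, -0.65952157]]), 't': array([-0.35493354, -0.26004401,  1.64089572])}
top {'mtx': array([[390.1482268 ,   0.        , 260.61569736],
       [  0.        , 390.1482268 , 188.35283144],
       [  0.        ,   0.        ,   1.        ]]), 'R': array([[-0.02183298, -0.99974347,  0.00602664],
       [-0.98353403,  0.02039652, -0.17956834],
       [ 0.17939935, -0.00984792, -0.98372704]]), 't': array([0.02849886, 0.59570254, 1.13651293])}
```

View pics/scene0.png

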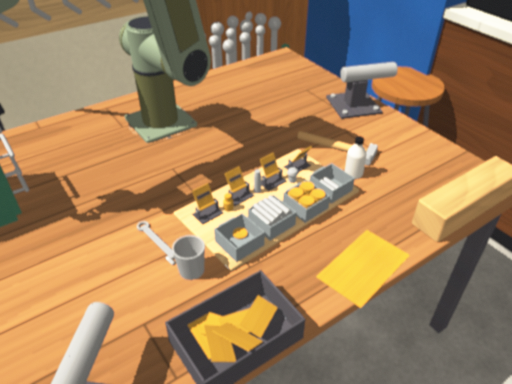

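View pics/top0.png

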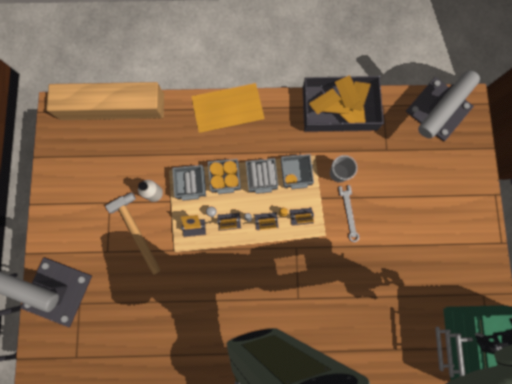

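```bash
python3 - <<'E'
import cv2
im=cv2.imread("pics/top0.png")
c=im[60:290,130:390];cv2.imwrite("pics/topc.png",cv2.resize(c,None,fx=3,fy=2.6,interpolation=2) if 0 else cv2.resize(c[:, :],(780,690),interpolation=2)[:600])
E
python3 - <<'E'
import cv2
im=cv2.imread("pics/top0.png")
cv2.imwrite("pics/topc.png",cv2.resize(im[145:255,160:335],None,fx=4.5,fy=4.5,interpolation=2))
im=cv2.imread("pics/scene0.png")
cv2.imwrite("pics/scenec.png",cv2.resize(im[140:270,170:370],None,fx=4,fy=4,interpolation=2))
E
```

```text
(no output)
```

View pics/topc.png

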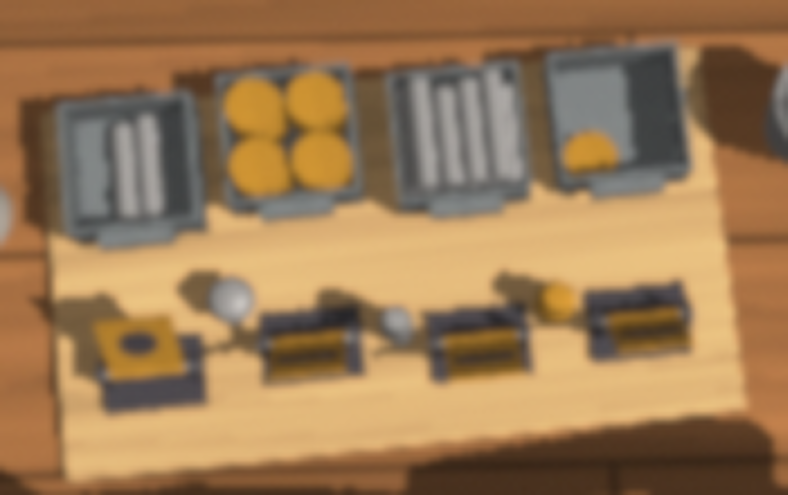

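View pics/scenec.png

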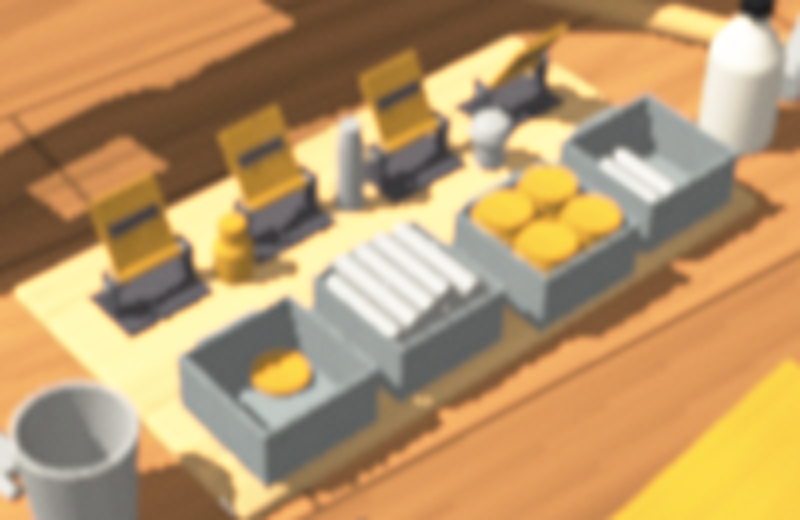

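```bash
cat > h.py <<'E'
import numpy as np
from rig import camera_info
def ray(cam,u,v,z,ci=None):
    c=ci or camera_info(cam);d=np.linalg.inv(c["mtx"])@[u,v,1.]
    o=-c["R"].T@c["t"];w=c["R"].T@d
    return o+w*(z-o[2])/w[2]
def proj(X,cam,ci=None):
    c=ci or camera_info(cam);p=c["mtx"]@(c["R"]@np.asarray(X)+c["t"]);return p[:2]/p[2]
E
python3 - <<'E'
from h import *
np.set_printoptions(precision=4,suppress=True)
T=lambda p,z:ray("top",160+(p[0]+.5)/4.5-.5,145+(p[1]+.5)/4.5-.5,z)
S=lambda p,z:ray("scene",170+(p[0]+.5)/4-.5,140+(p[1]+.5)/4-.5,z)
print("board near L,R",T((65,480),.012),T((747,408),.012), "scene left corner",S((15,290),.012))
B={'c':[(58,102),(190,92),(204,230),(65,240)],'a':[(217,74),(352,65),(363,198),(225,210)],'b':[(387,70),(520,60),(528,197),(397,210)],'d':[(546,52),(680,43),(690,175),(557,190)]}
for k,q in B.items():
    P=np.array([T(p,.06) for p in q]);print(k,P[:,:2].tolist(),P.mean(0), [np.linalg.norm(P[i]-P[i-1]) for i in range(4)])
# tag edges
E_={'a':((270,378),(345,373)),'b':((443,376),(520,370)),'d':((612,353),(690,350)),'c':((93,320),(168,316))}
for k,q in E_.items(): print(k,[T(p,.091) for p in q])
E_={'a':((360,72),(418,50)),'b':((220,128),(278,104)),'d':((92,205),(150,178))}
for k,q in E_.items(): print(k,[S(p,.091) for p in q])
E
```

```text
board near L,R [0.4133 0.285  0.012 ] [ 0.452  -0.1825  0.012 ] scene left corner [ 0.4548 -0.1825  0.012 ]
c [[0.6662015721119283, 0.2841021666774222], [0.6713681866656933, 0.19445241612474665], [0.5759062507681898, 0.184567009643086], [0.5710533833385351, 0.27764345263927326]] [0.6211 0.2352 0.06  ] [np.float64(0.0953671474559445), np.float64(0.08979850600151502), np.float64(0.09597240471409857), np.float64(0.09320286778373453)]
a [[0.6836245162859209, 0.17610874914405492], [0.6880896817497061, 0.0839380507417709], [0.5955332161076689, 0.07757572237325885], [0.5892507622408645, 0.17050093035941702]] [0.6391 0.127  0.06  ] [np.float64(0.09454021939935481), np.float64(0.09227879142351064), np.float64(0.09277488105308673), np.float64(0.09313733679818893)]
b [[0.684084288488912, 0.060076145788932514], [0.6892877314276082, -0.031006077737653324], [0.5939112624409606, -0.033684022172695255], [0.5868458594417684, 0.054795112052314944]] [0.6385 0.0125 0.06  ] [np.float64(0.0973817303239354), np.float64(0.09123073638288366), np.float64(0.0954140567356725), np.float64(0.08876078589528354)]
d [[0.6945757408677669, -0.04897732569373291], [0.6990860304170425, -0.14110576190869595], [0.6067615530336895, -0.1437321452306348], [0.5983074039234337, -0.05340575695623305]] [ 0.6497 -0.0968  0.06  ] [np.float64(0.09637013905497045), np.float64(0.09223877422880694), np.float64(0.09236182660311035), np.float64(0.09072116101481738)]
a [array([0.4733, 0.1376, 0.091 ]), array([0.4755, 0.0893, 0.091 ])]
b [array([0.4722, 0.0262, 0.091 ]), array([ 0.475 , -0.0236,  0.091 ])]
d [array([ 0.4847, -0.0833,  0.091 ]), array([ 0.4856, -0.1339,  0.091 ])]
c [array([0.5132, 0.2519, 0.091 ]), array([0.5148, 0.2035, 0.091 ])]
a [array([0.4712, 0.0928, 0.091 ]), array([0.4732, 0.1429, 0.091 ])]
b [array([ 0.4693, -0.0235,  0.091 ]), array([0.4693, 0.0241, 0.091 ])]
d [array([ 0.4908, -0.1353,  0.091 ]), array([ 0.4884, -0.0902,  0.091 ])]
```

```bash
cat >> h.py <<'E'
from rig import robot
from scipy.spatial.transform import Rotation as Ro
np.set_printoptions(precision=4,suppress=True)
def to(target,yaw=None):
    s=robot.observe();R=Ro.from_quat(s["tcp_rot"]).as_matrix()
    print("t",s["t"],"tcp",s["ee_pos"],"F",s["wrist_force"],"w",s["gripper_width"]);print(R)
    print("tool shift units/0.25:",R.T@(np.array(target)-s["ee_pos"])/.25)
    # turn to align tool x with +-yaw axes, tool z down
    for y in (0.065,0.065+np.pi/2,0.065-np.pi/2,0.065+np.pi):
        x=np.array([np.cos(y),np.sin(y),0]);z=np.array([0,0,-1.]);G=np.stack([x,np.cross(z,x),z],1)
        print(round(y,2),"turn units/8deg",np.degrees(Ro.from_matrix(R.T@G).as_rotvec())/8)
E
python3 -c "
from h import *
to([.40,0.0,.24])"
```

```text
t 0.1 tcp [ 0.2045 -0.5367  0.2412] F [-0.1625  0.7205 -0.1244] w 0.08535844414728168
[[ 0.3559 -0.0005  0.9345]
 [-0.9345  0.0021  0.3559]
 [-0.0021 -1.      0.0003]]
tool shift units/0.25: [-1.728   0.0089  1.4949]
0.07 turn units/8deg [-9.5784 -7.0566 -7.0743]
1.64 turn units/8deg [ -2.2383 -14.7647 -14.7649]
-1.51 turn units/8deg [-11.1586   1.6916   1.6679]
3.21 turn units/8deg [-7.5283 10.2187 10.1999]
```

```bash
sed -i 's/z=np.array(\[0,0,-1.\]);G=np.stack(\[x,np.cross(z,x),z\],1)/z=np.array([0,0,-1.]);G=np.stack([x,z,np.cross(x,z)],1)/' h.py
python3 -c "
from h import *
to([.41,0.0,.20])
print(robot.observe()['joints'])"
```

```text
t 0.1 tcp [ 0.2045 -0.5367  0.2412] F [-0.1625  0.7205 -0.1244] w 0.08535844414728168
[[ 0.3559 -0.0005  0.9345]
 [-0.9345  0.0021  0.3559]
 [-0.0021 -1.      0.0003]]
tool shift units/0.25: [-1.7134  0.1689  1.5323]
0.07 turn units/8deg [-0.0114 -9.1098 -0.0114]
1.64 turn units/8deg [ -0.0216 -20.3598  -0.0001]
-1.51 turn units/8deg [ 0.0001  2.1402 -0.0151]
3.21 turn units/8deg [ 0.0124 13.3902 -0.0123]
[-1.3575  0.2074  1.5428 -0.      1.3935 -0.1505]
```

Call:
drive_tool:
  motion:
    - [[0,0,0,0,0.71,0,0],[0,0,0,0,0.71,0,0],[0,0,0,0,0.72,0,0],[0,0,0,0,0,0,0]]

```text
t: 0.6
ee_pos: [0.2045, -0.537, 0.2417]
tcp_rot: [-0.516, 0.484, -0.483, 0.517]
wrist_force: [-1.2, -0.0, 0.2]
gripper_width: 0.0122
```

```bash
python3 -c "
from h import *
to([.42,0.0,.20])"
```

```text
t 0.6 tcp [ 0.2045 -0.537   0.2417] F [-1.1535 -0.0293  0.211 ] w 0.012235932815128713
[[ 0.0661 -0.0002  0.9978]
 [-0.9978  0.0012  0.0661]
 [-0.0012 -1.     -0.0002]]
tool shift units/0.25: [-2.0861  0.169   1.0022]
0.07 turn units/8deg [ -0.0057 -11.2415  -0.0076]
1.64 turn units/8deg [ -0.0133 -22.4915  -0.0019]
-1.51 turn units/8deg [ 0.0012  0.0084 -0.0085]
3.21 turn units/8deg [ 0.0076 11.2584 -0.0057]
```

Call:
drive_tool:
  motion:
    - [[-0.174,0.014,0.083,0,0,0,0],[-0.174,0.014,0.083,0,0,0,0],[-0.174,0.014,0.083,0,0,0,0],[-0.174,0.014,0.083,0,0,0,0],[-0.174,0.014,0.083,0,0,0,0],[-0.174,0.014,0.083,0,0,0,0],[-0.174,0.014,0.083,0,0,0,0],[-0.174,0.014,0.083,0,0,0,0],[-0.174,0.014,0.083,0,0,0,0],[-0.174,0.014,0.083,0,0,0,0],[-0.174,0.014,0.083,0,0,0,0],[-0.174,0.014,0.083,0,0,0,0]]

```text
t: 2.1
ee_pos: [0.4195, 0.0013, 0.2003]
tcp_rot: [-0.516, 0.483, -0.483, 0.517]
wrist_force: [0.7, -0.6, 0.4]
gripper_width: -0.0003
```

```bash
python3 -c "
from h import *
from rig import get_image
import cv2
for n in('wrist','scene'): cv2.imwrite('pics/'+n+'1.png',get_image(n))
to([.42,0.0,.091])"
```

```text
t 2.2 tcp [0.4195 0.0034 0.1999] F [-0.523   0.4946  0.9336] w 4.1090956646233206e-05
[[ 0.0729 -0.0004  0.9973]
 [-0.9973  0.0018  0.0729]
 [-0.0018 -1.     -0.0002]]
tool shift units/0.25: [0.0144 0.4356 0.0009]
0.07 turn units/8deg [ -0.0087 -11.193   -0.0114]
1.64 turn units/8deg [ -0.02   -22.443   -0.0027]
-1.51 turn units/8deg [ 0.0017  0.057  -0.0128]
3.21 turn units/8deg [ 0.0114 11.307  -0.0087]
```

View pics/wrist1.png

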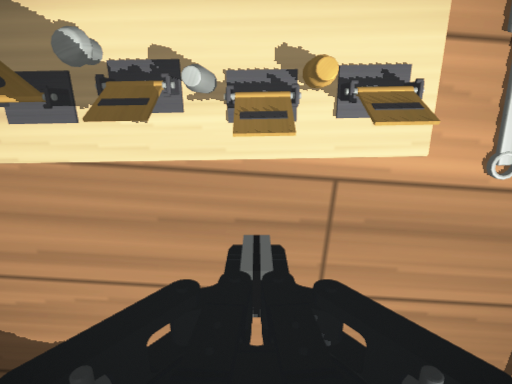

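```bash
python3 -c "
from h import *
ci=camera_info('wrist')
for n,q in dict(b=[(232,134),(295,133)],a=[(85,119),(150,119)],d=[(374,123),(437,121)]).items():
  print(n,[ray('wrist',*p,.091,ci) for p in q])
for n,q in dict(b=[(228,96),(298,96)],a=[(102,84),(176,84)],c=[(50,96)],d=[(347,86),(420,84)]).items():
  print(n,'pin',[ray('wrist',*p,.045,ci) for p in q])
print('punch top',ray('wrist',191,75,.087,ci),'dolly',ray('wrist',72,46,.05,ci))
"
```

```text
b [array([0.468 , 0.0273, 0.091 ]), array([ 0.4724, -0.0219,  0.091 ])]
a [array([0.4711, 0.1414, 0.091 ]), array([0.4748, 0.0911, 0.091 ])]
d [array([ 0.4845, -0.0822,  0.091 ]), array([ 0.4895, -0.1305,  0.091 ])]
b pin [array([0.4964, 0.0359, 0.045 ]), array([ 0.501 , -0.0271,  0.045 ])]
a pin [array([0.4984, 0.1486, 0.045 ]), array([0.5032, 0.0827, 0.045 ])]
c pin [array([0.4847, 0.1963, 0.045 ])]
d pin [array([ 0.5127, -0.0697,  0.045 ]), array([ 0.5191, -0.1343,  0.045 ])]
punch top [0.5092 0.0606 0.087 ] dolly [0.527  0.1692 0.05  ]
```

Call:
drive_tool:
  motion:
    - [[0,0.11,0,0,0,0,0],[0,0.11,0,0,0,0,0],[0,0.11,0,0,0,0,0],[0,0.105,0,0,0,0,0],[0,0,0.05,0,0,0,0],[0,0,0.05,0,0,0,0],[0,0,0.04,0,0,0,0],[0,0,0.04,0,0,0,0],[0,0,0.04,0,0,0,0],[0,0,0.04,0,0,0,0],[0,0,0.04,0,0,0,0],[0,0,0.02,0,0,0,0]]

```text
t: 3.7
ee_pos: [0.4996, 0.0049, 0.0915]
tcp_rot: [0.516, -0.483, 0.483, -0.516]
wrist_force: [-1.6, -0.7, -0.5]
gripper_width: 0.0001
```

```bash
python3 -c "
from h import *
from rig import get_image
import cv2
for n in('scene',): im=get_image(n);cv2.imwrite('pics/'+n+'2.png',cv2.resize(im[120:250,170:370],None,fx=4,fy=4,interpolation=2))
to([.509,0.0035,.091])"
```

```text
t 3.75 tcp [0.5001 0.0049 0.0916] F [ 0.1326 -0.2506  0.4604] w -0.00040457572944355965
[[ 0.065   0.0008  0.9979]
 [-0.9979 -0.0001  0.065 ]
 [ 0.0001 -1.      0.0008]]
tool shift units/0.25: [0.0078 0.0023 0.0352]
0.07 turn units/8deg [ -0.0038 -11.2493   0.0051]
1.64 turn units/8deg [  0.0013 -22.4993   0.0089]
-1.51 turn units/8deg [-0.0057  0.0007  0.0008]
3.21 turn units/8deg [-0.0051 11.2507 -0.0038]
```

View pics/scene2.png

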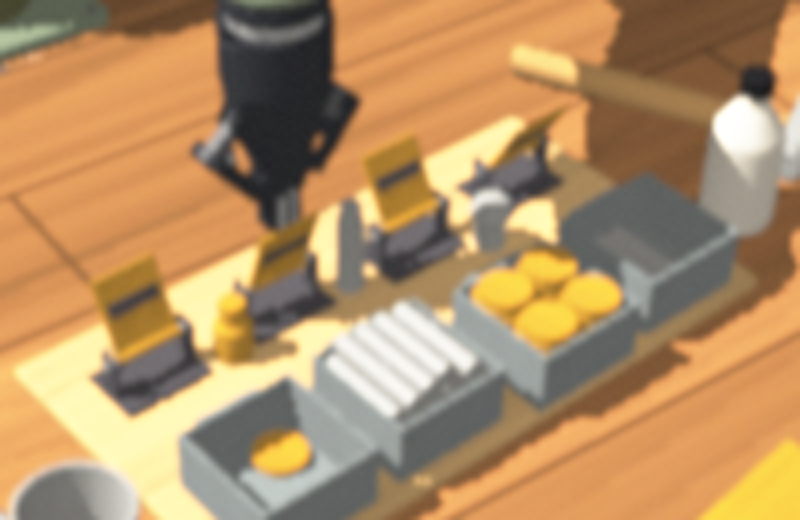

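Call:
drive_tool:
  motion:
    - [[0,0,0.01,0,0,0,0],[0,0,0.008,0,0,0,0],[0,0,0,0,0,0,0]]

```text
t: 4.12
ee_pos: [0.5035, 0.0052, 0.0916]
tcp_rot: [-0.516, 0.483, -0.484, 0.516]
wrist_force: [0.1, 0.4, -0.4]
gripper_width: 0.0003
```

Call:
drive_tool:
  motion:
    - [[0,0,0.006,0,0,0,0],[0,0,0.006,0,0,0,0],[0,0,0,0,0,0,0]]

```text
t: 4.5
ee_pos: [0.5067, 0.0054, 0.0916]
tcp_rot: [-0.516, 0.483, -0.484, 0.516]
wrist_force: [0.2, 0.3, 0.4]
gripper_width: -0.0002
```

Call:
drive_tool:
  motion:
    - [[0,0,0.006,0,0,0,0],[0,0,0.004,0,0,0,0],[0,0,0,0,0,0,0]]

```text
t: 4.88
ee_pos: [0.5091, 0.0055, 0.0915]
tcp_rot: [-0.516, 0.483, -0.484, 0.516]
wrist_force: [0.2, -0.1, 0.5]
gripper_width: -0.0
```

Call:
drive_tool:
  motion:
    - [[0,0,0.006,0,0,0,0],[0,0,0,0,0,0,0]]

```text
t: 5.12
ee_pos: [0.5106, 0.0056, 0.0916]
tcp_rot: [-0.516, 0.483, -0.484, 0.516]
wrist_force: [0.0, 0.3, -0.2]
gripper_width: -0.0001
```

Call:
drive_tool:
  motion:
    - [[0,0,0.006,0,0,0,0],[0,0,0,0,0,0,0]]

```text
t: 5.38
ee_pos: [0.5118, 0.0058, 0.0914]
tcp_rot: [0.516, -0.484, 0.483, -0.516]
wrist_force: [-1.1, -0.2, 1.1]
gripper_width: -0.0002
```

```bash
python3 -c "
from h import *
from rig import get_image
import cv2
im=get_image('wrist');cv2.imwrite('pics/w3.png',im)
im=get_image('scene');cv2.imwrite('pics/s3.png',cv2.resize(im[160:220,210:290],None,fx=9,fy=9,interpolation=2))
"
```

```text
(no output)
```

View pics/w3.png

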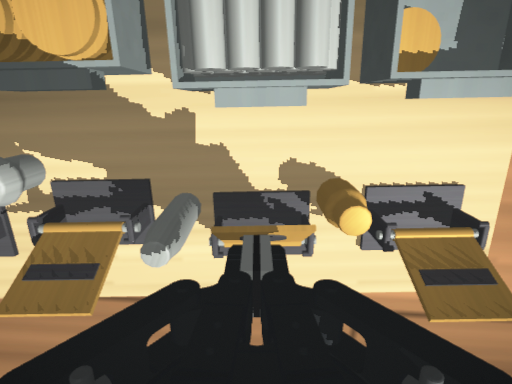

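View pics/s3.png

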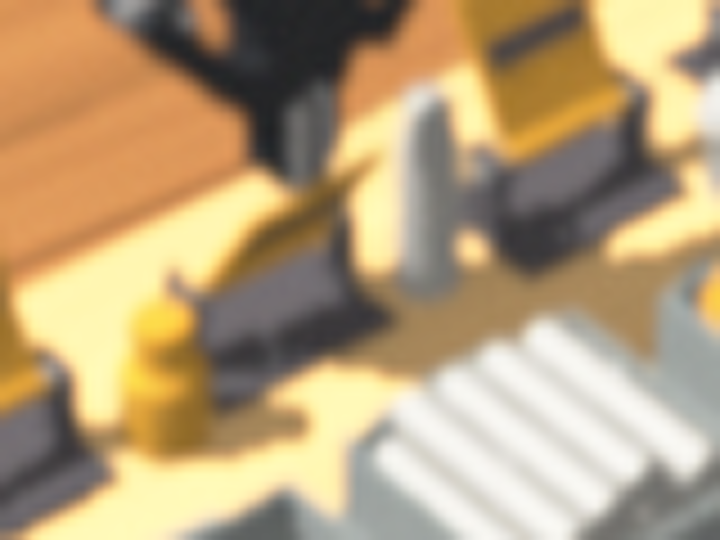

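Call:
drive_tool:
  motion:
    - [[0,0,0.006,0,0,0,0],[0,0,0,0,0,0,0]]

```text
t: 5.72
ee_pos: [0.5121, 0.0058, 0.0913]
tcp_rot: [0.517, -0.484, 0.483, -0.515]
wrist_force: [-4.6, -0.3, 3.3]
gripper_width: -0.0001
```

Call:
drive_tool:
  motion:
    - [[0,0,0.006,0,0,0,0],[0,0,0,0,0,0,0]]

```text
t: 5.98
ee_pos: [0.5123, 0.0058, 0.0912]
tcp_rot: [0.518, -0.485, 0.482, -0.514]
wrist_force: [-8.6, -0.8, 6.7]
gripper_width: 0.0
```

Call:
drive_tool:
  motion:
    - [[0,0,0.006,0,0,0,0],[0,0,0,0,0,0,0]]

```text
t: 6.22
ee_pos: [0.5125, 0.0059, 0.0911]
tcp_rot: [0.519, -0.486, 0.481, -0.514]
wrist_force: [-11.8, -1.6, 9.6]
gripper_width: 0.0002
```

Call:
drive_tool:
  motion:
    - [[0,0,-0.08,0,0,0,0],[0,0,-0.13,0,0,0,0],[0,0,-0.13,0,0,0,0],[-0.11,0,0,0,0,0,0],[-0.12,0,0,0,0,0,0],[-0.12,0,0,0,0,0,0],[-0.11,0,0,0,0,0,0],[0,0,0,0,0,0,0]]

```text
t: 7.22
ee_pos: [0.4246, 0.1166, 0.0918]
tcp_rot: [-0.516, 0.482, -0.483, 0.517]
wrist_force: [0.6, 0.8, 0.6]
gripper_width: 0.0006
```

```bash
python3 -c "
from h import *
from rig import get_image
import cv2
im=get_image('wrist');cv2.imwrite('pics/w4.png',im)
to([.508,.116,.091])
ci=camera_info('wrist');import pickle;pickle.dump(ci,open('ci4','wb'))
"
```

```text
t 7.275 tcp [0.4247 0.1157 0.0918] F [ 0.5894 -0.2033 -0.1626] w 3.447781564312025e-05
[[ 0.067   0.0014  0.9978]
 [-0.9978 -0.0002  0.067 ]
 [ 0.0003 -1.      0.0013]]
tool shift units/0.25: [0.021  0.0035 0.3327]
0.07 turn units/8deg [ -0.006  -11.2355   0.0091]
1.64 turn units/8deg [  0.003  -22.4855   0.0151]
-1.51 turn units/8deg [-0.0096  0.0145  0.0019]
3.21 turn units/8deg [-0.0091 11.2645 -0.006 ]
```

View pics/w4.png

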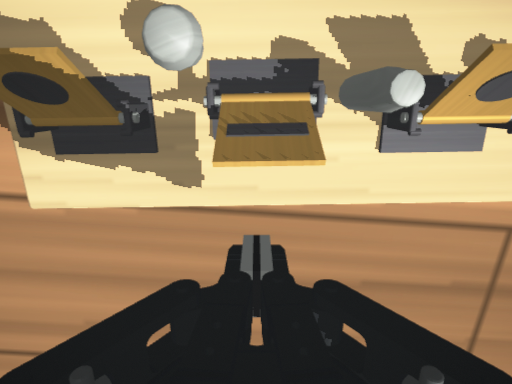

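Call:
drive_tool:
  motion:
    - [[0.02,0,0.05,0,0,0,0],[0,0,0.04,0,0,0,0],[0,0,0.04,0,0,0,0],[0,0,0.04,0,0,0,0],[0,0,0.04,0,0,0,0],[0,0,0.04,0,0,0,0],[0,0,0.04,0,0,0,0],[0,0,0.03,0,0,0,0],[0,0,0.015,0,0,0,0],[0,0,0.008,0,0,0,0],[0,0,0,0,0,0,0]]

```text
t: 8.65
ee_pos: [0.5101, 0.1159, 0.0916]
tcp_rot: [-0.516, 0.483, -0.484, 0.516]
wrist_force: [0.5, -0.1, -0.2]
gripper_width: 0.0
```

Call:
drive_tool:
  motion:
    - [[0,0,0.008,0,0,0,0],[0,0,0,0,0,0,0]]

```text
t: 8.9
ee_pos: [0.5121, 0.116, 0.0916]
tcp_rot: [-0.516, 0.483, -0.484, 0.516]
wrist_force: [-0.3, -0.0, -0.2]
gripper_width: -0.0
```

Call:
drive_tool:
  motion:
    - [[0,0,0.008,0,0,0,0],[0,0,0,0,0,0,0]]

```text
t: 9.15
ee_pos: [0.5136, 0.1161, 0.0914]
tcp_rot: [0.516, -0.484, 0.483, -0.516]
wrist_force: [-1.7, -0.6, 1.3]
gripper_width: 0.0001
```

Call:
drive_tool:
  motion:
    - [[0,0,0.008,0,0,0,0],[0,0,0,0,0,0,0]]

```text
t: 9.4
ee_pos: [0.5139, 0.1161, 0.0912]
tcp_rot: [0.517, -0.485, 0.482, -0.515]
wrist_force: [-6.8, -0.6, 6.1]
gripper_width: 0.0002
```

Call:
drive_tool:
  motion:
    - [[0,0,0.006,0,0,0,0],[0,0,0,0,0,0,0]]

```text
t: 9.65
ee_pos: [0.5141, 0.1162, 0.0911]
tcp_rot: [0.518, -0.485, 0.481, -0.514]
wrist_force: [-9.4, -1.0, 8.2]
gripper_width: -0.0002
```

Call:
drive_tool:
  motion:
    - [[0,0,-0.06,0,0,0,0],[0,0,-0.12,0,0,0,0],[0,0,-0.12,0,0,0,0],[0,-0.15,0,0,0,0,0],[0,-0.15,0,0,0,0,0],[0,-0.15,0,0,0,0,0],[-0.113,0,0.11,0,0,0,0],[-0.113,0,0.11,0,0,0,0],[-0.113,0,0.11,0,0,0,0],[-0.113,0,0.11,0,0,0,0],[0,0,0,0,0,0,0]]

```text
t: 11.02
ee_pos: [0.5464, 0.233, 0.2038]
tcp_rot: [-0.516, 0.483, -0.483, 0.517]
wrist_force: [0.6, -0.6, -0.0]
gripper_width: 0.0002
```

```bash
python3 -c "
from h import *
from rig import get_image
import cv2
im=get_image('scene');cv2.imwrite('pics/s5.png',cv2.resize(im[80:270,170:400],None,fx=3,fy=3,interpolation=2))
im=get_image('top');cv2.imwrite('pics/t5.png',cv2.resize(im[145:255,160:335],None,fx=4.5,fy=4.5,interpolation=2))
to([.545,.231,.091])
"
```

```text
t 11.125 tcp [0.5447 0.2313 0.2036] F [-0.1403 -0.2091 -0.3454] w -6.654610738256989e-05
[[ 0.0655 -0.0004  0.9978]
 [-0.9978 -0.0004  0.0655]
 [ 0.0004 -1.     -0.0004]]
tool shift units/0.25: [0.001  0.4505 0.0012]
0.07 turn units/8deg [  0.0045 -11.2458  -0.0002]
1.64 turn units/8deg [  0.0043 -22.4958  -0.0048]
-1.51 turn units/8deg [0.003  0.0042 0.0028]
3.21 turn units/8deg [ 0.0002 11.2542  0.0045]
```

View pics/s5.png

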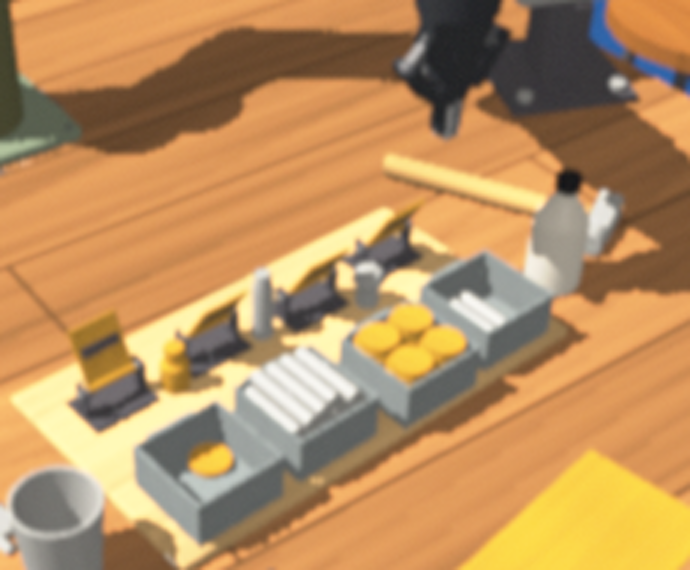

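View pics/t5.png

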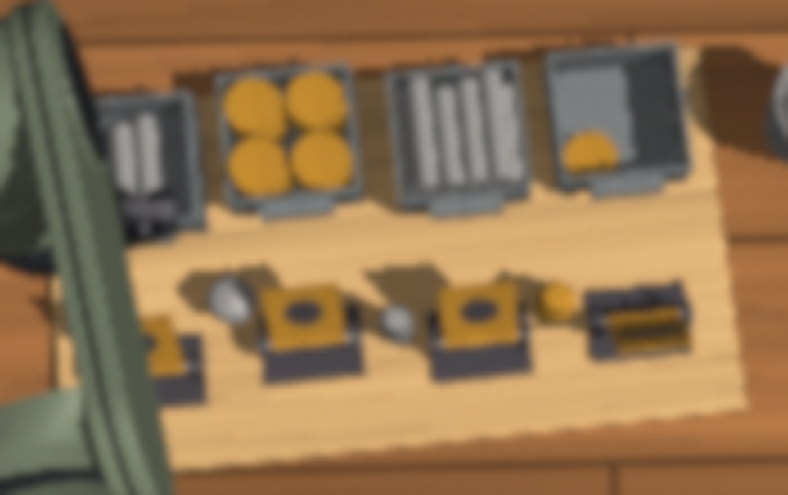

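Call:
drive_tool:
  motion:
    - [[0,0.15,0,0,0,0,0],[0,0.15,0,0,0,0,0],[0,0.15,0,0,0,0,0],[0,0,-0.04,0,0,0,0],[0,0,-0.04,0,0,0,0],[0,0,-0.04,0,0,0,0],[0,0,-0.04,0,0,0,0],[0,0,-0.04,0,0,0,0],[0,0,-0.04,0,0,0,0],[0,0,-0.03,0,0,0,0],[0,0,-0.01,0,0,0,0],[0,0,0,0,0,0,0]]

```text
t: 12.62
ee_pos: [0.4751, 0.2268, 0.0914]
tcp_rot: [0.516, -0.484, 0.483, -0.516]
wrist_force: [0.5, -0.3, 1.3]
gripper_width: -0.0002
```

Call:
drive_tool:
  motion:
    - [[0,0,-0.008,0,0,0,0],[0,0,0,0,0,0,0]]

```text
t: 12.88
ee_pos: [0.4733, 0.2267, 0.0915]
tcp_rot: [0.516, -0.484, 0.483, -0.516]
wrist_force: [0.5, 0.2, -0.5]
gripper_width: 0.0001
```

Call:
drive_tool:
  motion:
    - [[0,0,-0.008,0,0,0,0],[0,0,0,0,0,0,0]]

```text
t: 13.12
ee_pos: [0.4712, 0.2265, 0.0915]
tcp_rot: [0.516, -0.484, 0.483, -0.516]
wrist_force: [-0.1, 0.1, 0.5]
gripper_width: -0.0003
```

Call:
drive_tool:
  motion:
    - [[0,0,-0.008,0,0,0,0],[0,0,0,0,0,0,0]]

```text
t: 13.38
ee_pos: [0.4699, 0.2265, 0.0919]
tcp_rot: [-0.516, 0.483, -0.484, 0.516]
wrist_force: [0.3, 0.2, 0.0]
gripper_width: 0.0004
```

Call:
drive_tool:
  motion:
    - [[0,0,-0.008,0,0,0,0],[0,0,0,0,0,0,0]]

```text
t: 13.62
ee_pos: [0.4692, 0.2266, 0.0925]
tcp_rot: [-0.515, 0.483, -0.484, 0.517]
wrist_force: [5.9, 0.3, 0.4]
gripper_width: -0.0
```

Call:
drive_tool:
  motion:
    - [[0,0,-0.006,0,0,0,0],[0,0,0,0,0,0,0]]

```text
t: 13.88
ee_pos: [0.4688, 0.2266, 0.0929]
tcp_rot: [-0.514, 0.482, -0.485, 0.518]
wrist_force: [7.3, 0.9, -0.9]
gripper_width: -0.0001
```

Call:
drive_tool:
  motion:
    - [[0,0,-0.006,0,0,0,0],[0,0,0.08,0,0,0,0],[0,0,0.12,0,0,0,0],[0,0,0.09,0,0,0,0],[0,-0.15,0,0,0,0,0],[0,-0.15,0,0,0,0,0],[0,-0.15,0,0,0,0,0],[0,-0.1,-0.2,0,0,0,0],[0.1,-0.1,-0.2,0,0,0,0],[0.1,0,-0.2,0,0,0,0],[0.2,0,0,0,0,0,0],[0,0,0,0,0,0,0]]

```text
t: 15.38
ee_pos: [0.392, 0.1193, 0.2536]
tcp_rot: [0.516, -0.485, 0.484, -0.514]
wrist_force: [0.0, -0.1, -0.3]
gripper_width: -0.0001
```

```bash
python3 -c "
from h import *
from rig import get_image
import cv2,pickle
im=get_image('scene');cv2.imwrite('pics/s6.png',cv2.resize(im[120:270,170:370],None,fx=4,fy=4,interpolation=2))
im=get_image('top');cv2.imwrite('pics/t6.png',cv2.resize(im[145:255,160:335],None,fx=4.5,fy=4.5,interpolation=2))
cv2.imwrite('pics/w6.png',get_image('wrist'));pickle.dump(camera_info('wrist'),open('ci6','wb'))
print(robot.observe()['ee_pos'],robot.observe()['t'])
"
```

```text
[0.393  0.1217 0.2538] 15.525
```

View pics/s6.png

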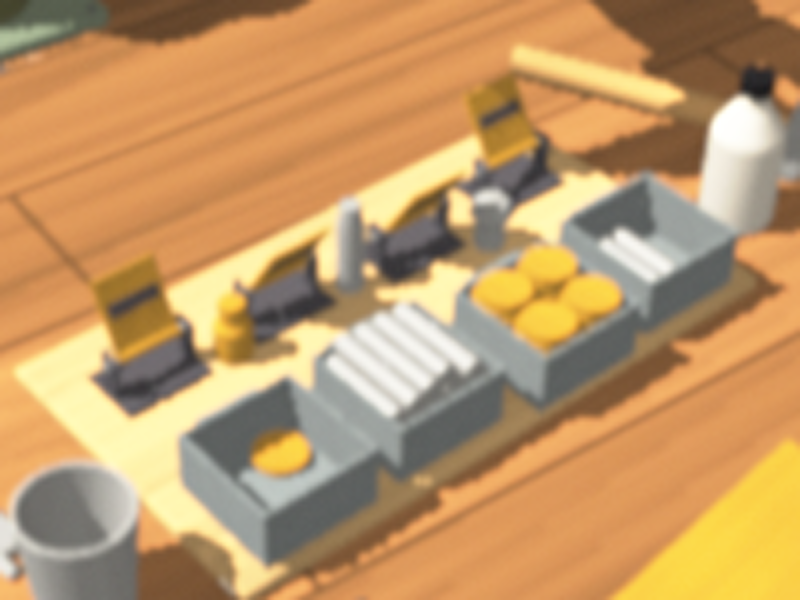

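View pics/w6.png

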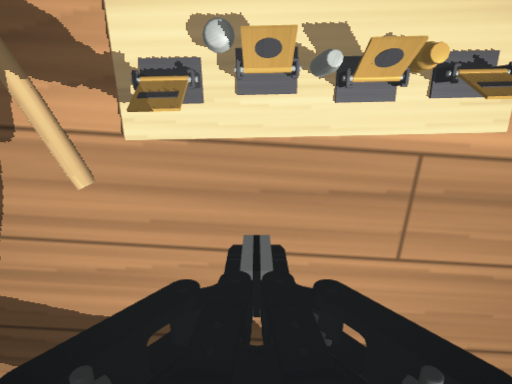

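View pics/t6.png

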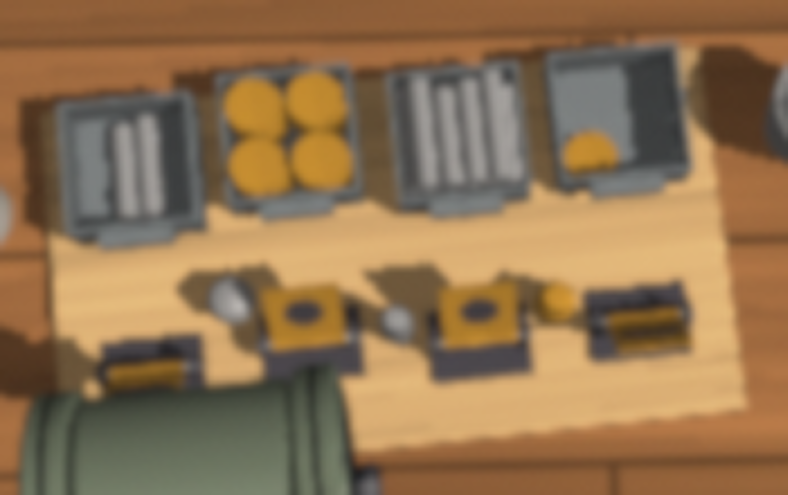

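Tags a and b now lean towards their bins with the boss up. Tags c and d lean towards the robot, and the bystanders haven't moved. The edge positions should confirm full travel.

```bash
python3 -c "
from h import *
import pickle
ci=pickle.load(open('ci6','rb'))
for n,q in dict(c=[(129,110),(182,111)],a=[(240,27),(298,26)],b=[(367,38),(425,37)]).items():
  print(n,np.mean([ray('wrist',*p,.091,ci) for p in q],axis=0))
for n,q in dict(c=[(133,80),(198,76)],a=[(237,68),(298,68)],b=[(347,77),(408,75)]).items():
  print(n,'pin',np.mean([ray('wrist',*p,.042,ci) for p in q],axis=0))
"
python3 -c "
from rig import ticket
print(ticket.job_done())"
```

```text
c [0.4526 0.2216 0.091 ]
a [0.5298 0.1207 0.091 ]
b [0.5285 0.0087 0.091 ]
c pin [0.4842 0.2257 0.042 ]
a pin [0.5011 0.1181 0.042 ]
b pin [0.5008 0.001  0.042 ]
the job is handed in; nothing more can be done
None
```

I pushed three tags over with the closed fingertips: b, then a, towards their full bins (boss up), and then c towards the robot (bar up). I left tag d alone, as it was already right. I handed the job in at about 15.5 s of the 48 s allowed, with the arm clear of everything.

- **Stops:** I pushed each tag until the force rose at its stop. The highest wrist readings were about 15 N at b, 13 N at a and 7 N at c. I nudged c about 1.5 mm further after that, with no reading there.
- **Edge positions:** In the last wrist picture, the tag edges lie 29 mm (a), 28 mm (b) and 32 mm (c) from their pins. The expected figure is 30 mm, so these agree within measuring error.
- **Surroundings:** In the last pictures, tag d and the punch, dolly and stub stand where they did before. The arm was never near the cup, wrench, oil bottle or hammer. I compared the pictures by eye and did not measure these positions.

No check failed.

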